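Eject a socket and trap it with the other finger

ROBOT

A 6-joint arm with a two-finger parallel gripper is mounted at the origin on the work surface. World frame = base frame: x ahead of the robot, y to its left, z up, the work surface at z = 0. Lengths are in mm, angles in rad, forces in N, time in s.
With the tool pointing down it reaches from about 300 to 775 mm from the base axis. Payload 14.6 kg.
Tool frame: the origin (TCP) lies on the front face of the gripper's body, between the roots of the fingers; the fingertips stand 97 mm ahead of it and the grasp point (between the pads) lies 78 mm ahead of it; z points along the fingers, y is the direction in which the jaws open and shut (so a half turn about z gives the same grasp; the last joint's range is limited). The gripper opens to 94 mm and grips with 3 to 60 N. Pads are 16 mm wide; open, the fingers measure 119 mm over their backs; the gripper's body (75 mm by 177 mm) begins 78 mm behind the grasp point.
Start: joints at [1.114, 0.3, 1.521, -0, 1.321, -0.067], TCP at [208.999, 508.733, 302.646] pointing down, gripper open.
Joint ranges: [-3.03, 3.03], [-0.79, 2.21], [0.23, 2.52], [-1.04, 4.18], [0, 3.07], [-2.55, 2.55]. Speed limits (rad/s): [2.22, 2.22, 2.57, 3.14, 3.14, 3.14].

INTERFACE

Orientations are given as [roll, pitch, yaw] about the fixed x, y, z axes, in that order (R = Rz(yaw) Ry(pitch) Rx(roll)).
In Python, from cell import manip, eyes, finder gives the robot as it stands.
- The arm moves only by the tool drive_tool, never from a script. Its argument "rows" is a list of rows, each an object with "offset": the shift along the tool's x, y, z in mm, a list of three; "spin": the turn about the tool's z in degrees; "jaw": the finger opening in mm, from 0 to 94. In form: [{"offset": [dx, dy, dz], "spin": spin, "jaw": jaw}, ...]. A call has 1 to 20 rows; each row shifts and turns the commanded pose from where the row before left it, along the tool's axes as they then stand; what a row does not reach is not made up. A row lasts 1/10 s, in which the tool goes at most 50 mm and 8.59 degrees, less where a joint would pass 70% of its speed; a pose out of reach is approached as far as the arm can. A call is refused whole if a number of a shift passes 50 or a number of a turn 8.59, either way. A call with a gripper value outside its range is refused whole. The fingers move at their own pace and stop on an object; "force" is the grip in N (left out, the last holds). Time passes only in rows, so rows that do not move let the fingers close. It gives the time, the measured TCP pose, the force and the opening at its end, in the units of the state.
- manip.read_state(): the state, without advancing time (a new reading comes with each control period).
- eyes.camera(name): name is "scene" or "top" or "wrist"; returns a dict with "color" (400x640x3 uint8, blue, green, red), "depth" (400x640 float32, mm along the optical axis (not along the pixel's ray), 0 where there is no reading), "vfov" (degrees; the focal length in pixels is half the picture's height over the tangent of half this angle, whatever the lens; pixels are square), "cx", "cy" (the principal point, pixels), "rvec" (rotation vector, rad) and "tvec" (3), from world to camera coordinates, as OpenCV has them. Camera axes: x right, y down, z forward; pixel columns grow to the right and rows downward; lengths in mm; the calibration is good to about 2 mm. A picture is of the moment at which its call begins.
- manip.sign_off(): hands the job in, once; it reports no verdict.
Trained networks look in the newest picture that a camera, given by its name, has taken for a name from the list of things; names that differ only in an ending like _2 or _b are one class to them, and where a whole thing is asked for, a point or a joint stands for the part that bears it (a point fixed in the world has none). Each returns a list of dicts, best first, with "p" (0 to 1); they miss things now and then, are a little off and sometimes report something else, mostly with a low value. They report only what shows in the picture. A call takes as long as a camera call. They do not tell look-alikes from the thing itself.
- finder.find_in(camera, target): "uv" ([column, row] in pixels, amid what is visible of it).
The state is a dict: "clock": time; "joints": joint angles; "qd": joint speeds; "effort": joint torques, N m; "eef_pos": TCP position; "eef_rot": TCP orientation; "wrist_force": force on the tool from outside, world axes, zero at the start; "moment": the same for the moment, N m; "finger_gap": finger opening in mm.
Only numpy, scipy, OpenCV 4.12 (cv2) and the standard library are available. Lean on these libraries where they do the work, as an engineer would, in place of code of your own. Each camera call takes 0.05 s, during which the arm holds its last target. There are 200 camera calls.

TASK

Two spring dispensers each hold a socket: on the one with the wider socket, press the eject key fully down with one finger and, as the socket pops out, trap it in the lane with the other finger before it slides off the end. Finish while holding like that: key still down, socket upright on its lane, clear of its seat and pressing against the finger. Do not pinch or lift the socket, and leave the slimmer socket, its key and the other things on the bench alone.

Things in the scene. Friction and masses are not known exactly. Their poses are not given: they have to be found in the camera images.
- wide_unit: fixed spring-fed dispenser holding the wider socket. Origin on the bench under the seated socket; -x points down the lane (the way the socket comes out), +y to the eject key's side, z up. Base plate x -84..120, y -39..85 mm, 8 thick. Lane floor 25 mm above the bench; side rails rise 10 mm above the floor. Grey spring housing behind the seat, x 30..120, 52 wide, top 53 mm above the bench.
- wide_key (a joint): travel of that key in m: 0 up, 0.012 fully down; spring 2 N at the start, 6 N fully down, plus up to some 5 N of friction while the gate still holds the socket; springs back when let go
- wide_key_top (a point): centre of the top of the wider socket's dispenser's black eject key: a pad 36 mm along the lane by 34 across, 51 mm above the bench when up, 39 fully down, at x=-58, y=58 mm in the unit's frame. A finger on it and one over mid-lane, square to the lane, are 58 mm apart between centres; key down, tips at that level are 14 mm above the lane floor: clear of the rails, beside the socket's lower half
- wide_gate (a point): middle of the gate bar's top edge, just in front of the seated socket. The bar stands 9 mm above the lane floor, goes down with the key and lets the socket go when the key is about 9 mm down
- wide_push (a point): middle of the front face of the black spring pusher behind the socket (24 mm tall, top 50 mm above the bench). It presses the socket down the lane with 6 N at the seat, 4 N at its full 88 mm stroke
- wide_lane_end (a point): centre of the lane's open end, on its floor, 82 mm from the seat's centre. The lane is 38 mm wide between its rails. Once let go, the socket comes out at 0.06 to 0.12 m/s and, with nothing standing in the lane, is pushed off here within 1 to 2 s
- wide_socket: the wider steel socket: a plain upright cylinder 36 mm across, 42 mm tall, loose, seated in its dispenser behind the gate; origin under its centre, z up its axis; about 0.2 kg
- slim_unit: fixed spring-fed dispenser holding the slimmer socket. Origin on the bench under the seated socket; -x points down the lane (the way the socket comes out), +y to the eject key's side, z up. Base plate x -84..120, y -39..85 mm, 8 thick. Lane floor 25 mm above the bench; side rails rise 10 mm above the floor. Grey spring housing behind the seat, x 24..120, 52 wide, top 53 mm above the bench. Not to be used.
- slim_key (a joint): travel of that key in m: 0 up, 0.012 fully down; spring 2 N at the start, 6 N fully down, plus up to some 5 N of friction while the gate still holds the socket; springs back when let go
- slim_key_top (a point): centre of the top of that dispenser's eject key, like the other; not to be pressed
- slim_socket: the slimmer steel socket: a plain upright cylinder 24 mm across, 42 mm tall, loose, seated in its dispenser behind the gate; origin under its centre, z up its axis; to be left alone
- spare_socket: a loose bystander socket standing upright on the bench, 30 mm across, 35 mm tall; origin under its centre
- brass_fitting: a loose turned brass fitting standing upright, 34 mm across, 50 mm tall; origin under its centre
- screwdriver: a loose screwdriver lying on the bench; origin under its middle
- grease_jar: a loose closed white jar, 60 mm across, 65 mm tall; origin under its centre
- bearing_ring: a loose steel ring lying flat, 56 mm across, 14 mm thick; origin under its centre
There are look-alikes about, which are no part of the job. Leave any red look-alike of the wide_socket alone.

How it is judged (in metres and radians):
On the way, in this order (a step that is already met when the one before it is completed fails the run):
1. the wider socket's eject key is pressed down while the socket is still in its seat (value of joint wide_key above 0.005 m and x of wide_socket in the frame of wide_unit above -0.008 m).
2. the popped socket is stopped in the lane against a finger, key down (value of joint wide_key above 0.0085 m and contact force between the fingers and wide_socket above 0.5 N and x of wide_socket in the frame of wide_unit between -0.062 and -0.01 m and y of wide_socket in the frame of wide_unit between -0.006 and 0.006 m and z of wide_socket in the frame of wide_unit between 0.021 and 0.031 m and angle between wide_socket's own z axis and vertical below 0.15 rad and linear speed of wide_socket below 0.02 m/s), for 0.2 s.
At the end, for the whole second after the job is handed in: The wider socket's key is held at least 8.5 of its 12 mm down, and the socket rests against a finger (over 0.5 N), 10 to 62 mm down the lane from its seat, between the rails, upright within 0.15 rad, on the lane floor and at rest (under 20 mm/s) (all of step 2); the arm keeps its last pose, push and grip.
It fails at once if the wider socket slid away down the lane (over 66 mm from its seat) (x of wide_socket in the frame of wide_unit below -0.066 m).
It fails at once if the wider socket was lifted over 10 mm off the lane or toppled (z of wide_socket in the frame of wide_unit above 0.035 m or angle between wide_socket's own z axis and vertical above 0.5 rad).
It fails at once if the wider socket was pinched or pushed with over 40 N (contact force between the fingers and wide_socket above 40 N).
It fails at once if the slimmer socket's dispenser was worked: key pressed over 5 mm or its socket moved over 10 mm (value of joint slim_key above 0.005 m or distance of slim_socket from where it was at the start of the episode above 0.01 m).
It fails at once if a bystander was moved over 20 mm (distance of any of spare_socket, brass_fitting, screwdriver, grease_jar, bearing_ring from where it was at the start of the episode above 0.02 m).
It also fails if it takes over 32 s, if anything falls off the work surface, if the arm or the gripper's body presses on something with over 40 N, if the wrist force passes 120 N, or if a joint passes its speed limit or range.

## Working session

There is one attempt and no reset: what is moved stays moved. The work goes in short steps, Python scripts to look and compute and a tool call to move; the robot and the scene stay as the last step left them, time stands still between calls to the robot, and variables do not carry over. Pictures are saved under pics/ and viewed, about 8 in all and at most 12, crops included, and the job is handed in when it is done.

Besides the shell and the picture viewer there is one more tool, called after "Emit:" by a JSON object that holds its "name" and its "arguments", one argument or row to a line. drive_tool: Moves the arm, as the interface text tells. Its arguments: {"type":"object","properties":{"rows":{"type":"array","items":{"type":"object","properties":{"offset":{"type":"array","items":{"type":"number"}},"spin":{"type":"number"},"jaw":{"type":"number"}}}},"force":{"type":"number"}},"required":["rows"]}

```bash
mkdir -p pics; ls; cat > h.py <<'E'
import numpy as np, cv2
from cell import manip, eyes, finder
def K(c):
    f=200/np.tan(np.radians(c["vfov"])/2); return np.array([[f,0,c["cx"]],[0,f,c["cy"]],[0,0,1]])
def pose(c):
    R=cv2.Rodrigues(np.array(c["rvec"],float))[0]; return R,np.array(c["tvec"],float).ravel()
def back(c,uv,d):
    R,t=pose(c); k=np.linalg.inv(K(c)); return R.T@(d*(k@[uv[0],uv[1],1])-t)
def atz(c,uv,z):
    R,t=pose(c); o=-R.T@t; r=R.T@np.linalg.inv(K(c))@[uv[0],uv[1],1]; return o+r*(z-o[2])/r[2]
def proj(c,P):
    R,t=pose(c); q=K(c)@(R@np.array(P,float)+t); return q[:2]/q[2]
def cloud(c):
    v,u=np.mgrid[0:400,0:640]; d=c["depth"]; k=K(c); R,t=pose(c)
    X=np.stack([(u-k[0,2])/k[0,0]*d,(v-k[1,2])/k[1,1]*d,d],-1); return (X-t)@R
E
python3 - <<'E'
from h import *
import pickle
for n in ["scene","top"]:
    c=eyes.camera(n); cv2.imwrite(f"pics/{n}1.png",c["color"]); pickle.dump(c,open(n+".pkl","wb"))
    for t in ["wide_socket","slim_socket","wide_key_top","slim_key_top","wide_gate","wide_push","wide_lane_end","wide_unit","slim_unit","spare_socket","brass_fitting","grease_jar"]:
        r=finder.find_in(n,t)
        print(n,t,[(round(x["p"],2),np.round(x["uv"]).astype(int).tolist(), np.round(back(c,x["uv"],c["depth"][int(x["uv"][1]),int(x["uv"][0])])).astype(int).tolist()) for x in r[:4]])
print(manip.read_state())
E
```

```text
pics
scene wide_socket [(0.63, [290, 240], [726, 56, 37]), (0.51, [348, 242], [629, 158, 67])]
scene slim_socket [(0.57, [279, 160], [613, -228, 60])]
scene wide_key_top [(0.67, [378, 244], [562, 189, 50])]
scene slim_key_top [(0.67, [299, 170], [581, -161, 55]), (0.24, [381, 242], [556, 191, 53])]
scene wide_gate [(0.54, [378, 245], [564, 192, 52]), (0.16, [348, 244], [633, 163, 65])]
scene wide_push [(0.4, [341, 250], [647, 159, 49])]
scene wide_lane_end [(0.66, [348, 264], [640, 178, 14])]
scene wide_unit [(0.81, [342, 266], [660, 183, 27])]
scene slim_unit [(0.79, [274, 178], [636, -218, 12])]
scene spare_socket [(0.5, [353, 206], [522, 27, 31]), (0.17, [280, 162], [609, -225, 56])]
scene brass_fitting [(0.73, [322, 222], [623, 33, 28])]
scene grease_jar [(0.71, [249, 142], [637, -395, 43])]
top wide_socket [(0.65, [307, 153], [712, 38, 44]), (0.64, [267, 185], [621, 151, 67])]
top slim_socket [(0.38, [406, 190], [599, -238, 66]), (0.31, [256, 207], [562, 184, 56])]
top wide_key_top [(0.55, [253, 206], [564, 192, 53])]
top slim_key_top [(0.75, [383, 202], [567, -177, 49])]
top wi
[... 441 characters left out ...]
ease_jar [(0.74, [463, 178], [629, -402, 65])]
{'clock': 1.3, 'joints': array([ 1.11439121e+00,  2.99884638e-01,  1.52100188e+00, -2.98611377e-05,
        1.32070409e+00, -6.66256299e-02]), 'qd': array([ 0.00188844,  0.00112901,  0.00154434, -0.00029456,  0.00122656,
        0.00150708]), 'effort': array([ 6.69978126e-04, -5.31665719e+01, -3.52916837e+01,  7.08920346e-02,
        2.13223096e-02,  1.65143479e-05]), 'eef_pos': array([209.00656184, 508.7269261 , 302.65321612]), 'eef_rot': array([3.14159254e+00, 2.90041205e-05, 2.75182056e+00]), 'wrist_force': array([ 0.64993596, -0.08476379,  0.78308988]), 'moment': array([-0.03383691, -0.0441243 , -0.00146842]), 'finger_gap': 94.1008557712566}
```

View pics/top1.png

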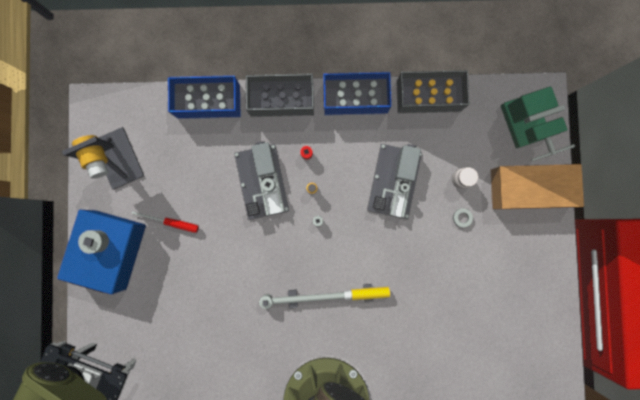

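View pics/scene1.png

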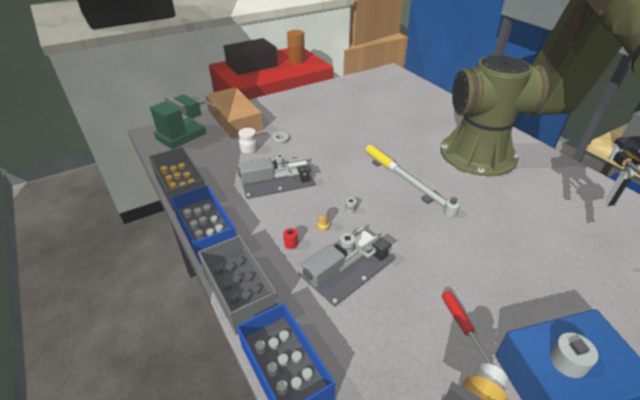

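The wide unit is the left one in top: socket at (267,185), key at about (252,207). The slim unit is on the right, with its socket at (406,190).

Candidates for the wide socket, by top pixel:
- seated grey socket at (267,185), my choice
- red look-alike at (307,153)
- slim socket at (406,190)
- spare socket at (317,222)
- sockets in the bins at the back

Next is the close crop, plus a rough pose from depth.

```bash
python3 - <<'E'
from h import *
import pickle
c=pickle.load(open("top.pkl","rb")); W=cloud(c)
im=c["color"]
a=cv2.resize(im[130:230,225:325],(500,500),interpolation=cv2.INTER_CUBIC); b=cv2.resize(im[130:230,350:450],(300,300),interpolation=cv2.INTER_CUBIC)
o=np.zeros((500,800,3),np.uint8); o[:,:500]=a; o[:300,500:]=b; cv2.imwrite("pics/crop.png",o)
m=(W[...,2]>44)&(W[...,2]<60)&(W[...,0]>630)&(W[...,0]<780)&(W[...,1]>90)&(W[...,1]<230)
P=W[m]; print(len(P),P.mean(0),cv2.minAreaRect(P[:,:2].astype(np.float32)))
m=(W[...,2]>4)&(W[...,2]<14)&(W[...,0]>500)&(W[...,0]<780)&(W[...,1]>80)&(W[...,1]<270)
P=W[m]; print(len(P),cv2.minAreaRect(P[:,:2].astype(np.float32)))
E
```

```text
623 [695.55380545 163.71047659  51.77420101] ((694.158935546875, 163.9820556640625), (109.03987884521484, 52.82095718383789), 11.11305046081543)
1384 ((639.6630249023438, 175.51812744140625), (278.8832702636719, 186.41831970214844), 0.12413487583398819)
```

View pics/crop.png

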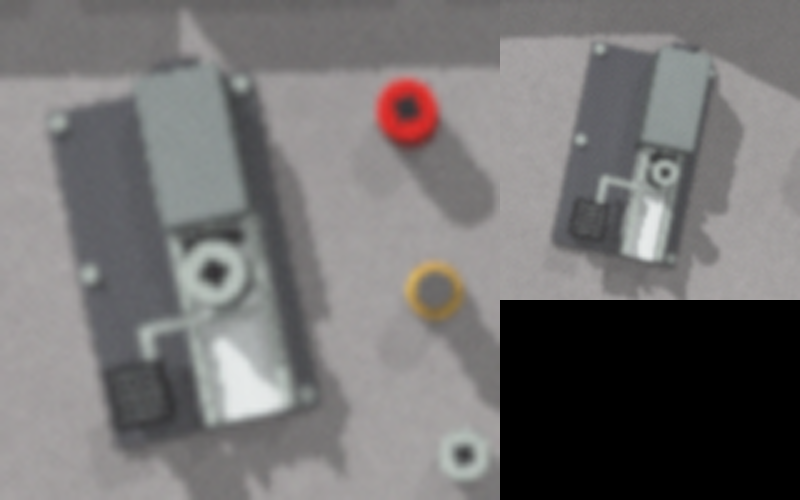

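The crop confirms the choice: the wide unit on the left has the big grey socket (crop 213,270) and its black key (140,395). The slim unit on the right has a visibly narrower socket. From depth, yaw is about 11° and the origin about (620,150). I'll move above the key/lane spot.

Emit:
{"name": "drive_tool", "arguments": {
  "rows": [
    {"offset":[-37.7,-15.3,0],"spin":0,"jaw":45.5},
    {"offset":[-37.7,-15.3,0],"spin":0,"jaw":45.5},
    {"offset":[-37.7,-15.3,0],"spin":0,"jaw":45.5},
    {"offset":[-37.7,-15.3,0],"spin":0,"jaw":45.5},
    {"offset":[-37.7,-15.3,0],"spin":0,"jaw":45.5},
    {"offset":[-37.7,-15.3,0],"spin":0,"jaw":45.5},
    {"offset":[-37.7,-15.3,0],"spin":0,"jaw":45.5},
    {"offset":[-37.7,-15.3,0],"spin":0,"jaw":45.5},
    {"offset":[-37.7,-15.3,0],"spin":0,"jaw":45.5},
    {"offset":[-37.7,-15.3,0],"spin":0,"jaw":45.5},
    {"offset":[-37.7,-15.3,0],"spin":0,"jaw":45.5},
    {"offset":[-37.7,-15.3,0],"spin":0,"jaw":45.5},
    {"offset":[0,0,0],"spin":-8.4,"jaw":45.5},
    {"offset":[0,0,0],"spin":-8.4,"jaw":45.5},
    {"offset":[0,0,0],"spin":-8.4,"jaw":45.5},
    {"offset":[0,0,0],"spin":-8.3,"jaw":45.5},
    {"offset":[0,0,0],"spin":0,"jaw":45.5}
  ]
}}

```text
clock: 3.0
eef_pos: [557.7, 166.9, 302.6]
eef_rot: [-3.142, 0.0, -2.944]
wrist_force: [-0.1, 0.3, -0.5]
finger_gap: 45.9
```

```bash
python3 - <<'E'
from h import *
import pickle
c=eyes.camera("wrist"); pickle.dump(c,open("w1.pkl","wb")); cv2.imwrite("pics/w1.png",c["color"])
R,t=pose(c); print("cam",-R.T@t)
for t in ["wide_socket","wide_key_top","wide_gate","wide_push","wide_lane_end"]:
    print(t,[(round(x["p"],2),np.round(x["uv"]).astype(int).tolist(), np.round(back(c,x["uv"],c["depth"][int(x["uv"][1]),int(x["uv"][0])]),1).tolist()) for x in finder.find_in("wrist",t)[:3]])
s=manip.read_state(); print(s["clock"],s["eef_pos"],s["eef_rot"],s["finger_gap"],s["wrist_force"])
o=np.array([620,150]);th=np.radians(11)
for p in [(-58,58,51),(0,0,67),(-82,0,25)]: print(proj(c,[o[0]+p[0]*np.cos(th)-p[1]*np.sin(th),o[1]+p[0]*np.sin(th)+p[1]*np.cos(th),p[2]]))
E
```

```text
cam [483.50864543 151.66368054 384.4445749 ]
wide_socket [(0.75, [208, 269], [702.3, 45.4, 9.4]), (0.64, [294, 239], [614.0, 150.5, 67.8])]
wide_key_top [(0.56, [342, 201], [566.1, 194.1, 51.3])]
wide_gate [(0.63, [341, 198], [563.2, 192.1, 52.6])]
wide_push [(0.62, [302, 259], [644.5, 164.0, 50.3])]
wide_lane_end [(0.69, [320, 221], [600.1, 175.5, 32.1]), (0.57, [336, 197], [562.9, 186.6, 51.2])]
3.3 [557.68575483 167.02013722 302.64694086] [ 3.14159029e+00  1.00584676e-05 -2.94872568e+00] 45.617770540677554 [-0.12130651 -0.07467822  0.06802798]
[346.32668547 188.71893325]
[293.11106066 243.48334915]
[294.8191702  163.25842132]
```

View pics/w1.png

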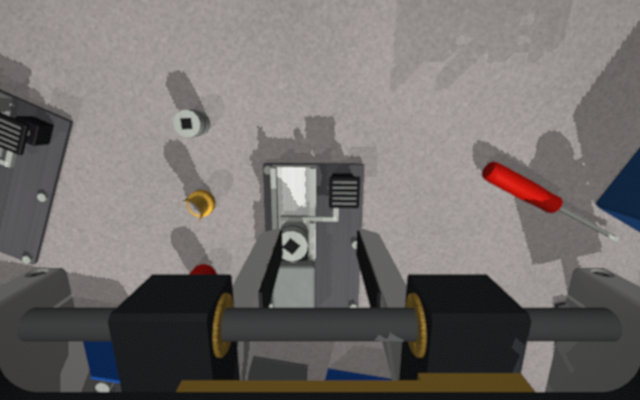

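The wrist view shows the unit square to the tool, with the key pad centred near (344,191), the socket near (293,244) and the lane floor near (293,190). I'll refine with the wrist depth.

```bash
python3 - <<'E'
from h import *
import pickle
c=pickle.load(open("w1.pkl","rb")); W=cloud(c); ok=c["depth"]>0
def sel(z0,z1,x0,x1,y0,y1):
    return ok&(W[...,2]>z0)&(W[...,2]<z1)&(W[...,0]>x0)&(W[...,0]<x1)&(W[...,1]>y0)&(W[...,1]<y1)
P=W[sel(47,55,520,590,165,230)]; print("key",len(P),np.median(P,0),cv2.minAreaRect(P[:,:2].astype(np.float32)))
P=W[sel(62,72,590,660,120,180)]; print("sock",len(P),np.median(P[:,2]),cv2.minEnclosingCircle(P[:,:2].astype(np.float32)))
P=W[sel(5,11,500,625,90,270)]; print("plate",len(P),np.median(P[:,2]),cv2.minAreaRect(P[:,:2].astype(np.float32)))
P=W[sel(22,28,510,610,100,200)]; print("floor",len(P),np.median(P,0),cv2.minAreaRect(P[:,:2].astype(np.float32)))
P=W[sel(32,38,510,600,100,185)]; print("rails",len(P),np.median(P,0),cv2.minAreaRect(P[:,:2].astype(np.float32)))
P=W[sel(-6,4,400,560,-50,260)]; print("bench",np.median(P[:,2]))
o=cv2.resize(c["color"][150:280,250:380],(780,780)[:2]); cv2.imwrite("pics/w1c.png",cv2.resize(o,(600,600)))
E
```

```text
key 980 [556.47620216 194.74791669  50.98689109] ((556.8953857421875, 194.9507598876953), (36.100975036621094, 33.99807357788086), 10.171937942504883)
sock 667 66.91511598137429 ((623.2452392578125, 148.49652099609375), 17.96328353881836)
plate 2713 7.889665233480197 ((586.3480834960938, 164.99375915527344), (98.53685760498047, 124.33506774902344), 10.479888916015625)
floor 1665 [572.51116102 139.07697375  24.87692822] ((574.7767944335938, 153.50146484375), (70.33036804199219, 90.89592742919922), 0.10612837970256805)
rails 580 [573.42923301 155.9611571   34.70500038] ((573.695068359375, 147.08627319335938), (63.45357131958008, 65.92717742919922), 10.959348678588867)
bench -0.13664177442933614
```

View pics/w1c.png

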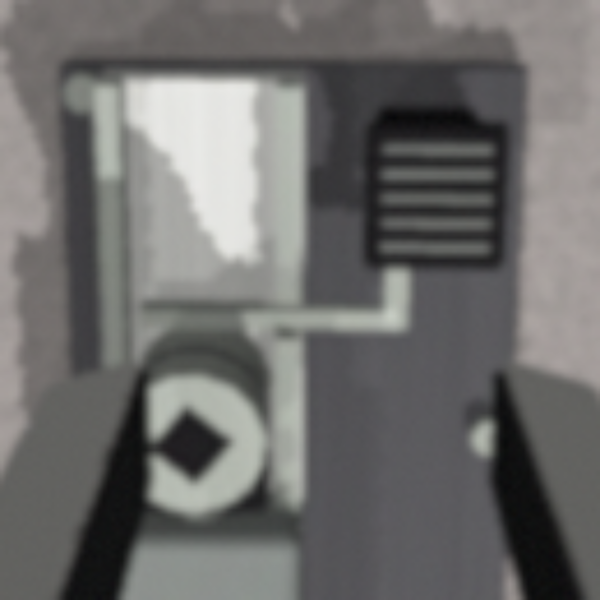

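The measurements agree with the description: key top is 36.1×34.0 mm at z 51.0, socket Ø36 at z 66.9, floor 24.9, rails 34.7, yaw about 10.4°. The crop shows the gate closed, the socket seated and the lane empty. Next I correct by about 4 mm and 0.6°, and descend to just above the key.

Emit:
{"name": "drive_tool", "arguments": {
  "rows": [
    {"offset":[-3.7,-1.2,0],"spin":0.6,"jaw":45.5},
    {"offset":[0,0,24],"spin":0,"jaw":45.5},
    {"offset":[0,0,24],"spin":0,"jaw":45.5},
    {"offset":[0,0,24],"spin":0,"jaw":45.5},
    {"offset":[0,0,24],"spin":0,"jaw":45.5},
    {"offset":[0,0,24],"spin":0,"jaw":45.5},
    {"offset":[0,0,15],"spin":0,"jaw":45.5},
    {"offset":[0,0,8],"spin":0,"jaw":45.5},
    {"offset":[0,0,0],"spin":0,"jaw":45.5},
    {"offset":[0,0,0],"spin":0,"jaw":45.5}
  ]
}}

```text
clock: 4.3
eef_pos: [562.0, 166.6, 160.5]
eef_rot: [3.142, 0.001, -2.957]
wrist_force: [0.1, -0.3, -0.1]
finger_gap: 45.3
```

```bash
python3 - <<'E'
from h import *
import pickle
s=manip.read_state(); print(s["clock"],s["eef_pos"],s["eef_rot"],s["finger_gap"],s["wrist_force"])
c=eyes.camera("wrist"); pickle.dump(c,open("w2.pkl","wb")); W=cloud(c); ok=c["depth"]>0
def sel(z0,z1,x0,x1,y0,y1):
    return ok&(W[...,2]>z0)&(W[...,2]<z1)&(W[...,0]>x0)&(W[...,0]<x1)&(W[...,1]>y0)&(W[...,1]<y1)
P=W[sel(47,55,520,590,165,230)]; print("key",len(P),np.median(P,0),cv2.minAreaRect(P[:,:2].astype(np.float32)))
P=W[sel(33,37,510,600,100,185)]; print("rails",len(P),cv2.minAreaRect(P[:,:2].astype(np.float32)))
cv2.imwrite("pics/w2.png",c["color"])
E
```

```text
4.3 [561.95221736 166.61767364 160.54176289] [ 3.14154447e+00  1.20825839e-03 -2.95739034e+00] 45.2807902385919 [ 0.11718656 -0.32576755 -0.10872504]
key 1824 [549.77328715 189.00449793  50.88841563] ((556.3599853515625, 194.67877197265625), (35.89381408691406, 34.13838195800781), 10.201911926269531)
rails 1276 ((573.1400146484375, 146.54078674316406), (62.39248275756836, 65.97325134277344), 10.779156684875488)
```

View pics/w2.png

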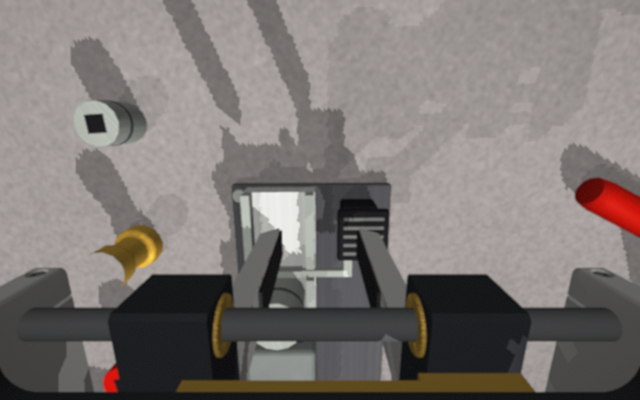

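The fingers straddle correctly: left tip (275,232) over mid-lane, right tip (365,232) over the key. Tips are at z 63.5 and the key top at 50.9. Now I press to tip z of about 39.5.

Emit:
{"name": "drive_tool", "arguments": {
  "rows": [
    {"offset":[0,0,6],"spin":0,"jaw":45.5},
    {"offset":[0,0,6],"spin":0,"jaw":45.5},
    {"offset":[0,0,3],"spin":0,"jaw":45.5},
    {"offset":[0,0,3],"spin":0,"jaw":45.5},
    {"offset":[0,0,3],"spin":0,"jaw":45.5},
    {"offset":[0,0,3],"spin":0,"jaw":45.5},
    {"offset":[0,0,0],"spin":0,"jaw":45.5},
    {"offset":[0,0,0],"spin":0,"jaw":45.5},
    {"offset":[0,0,0],"spin":0,"jaw":45.5},
    {"offset":[0,0,0],"spin":0,"jaw":45.5},
    {"offset":[0,0,0],"spin":0,"jaw":45.5},
    {"offset":[0,0,0],"spin":0,"jaw":45.5},
    {"offset":[0,0,0],"spin":0,"jaw":45.5},
    {"offset":[0,0,0],"spin":0,"jaw":45.5}
  ]
}}

```text
clock: 5.75
eef_pos: [561.7, 166.6, 136.3]
eef_rot: [3.141, 0.001, -2.957]
wrist_force: [-2.4, -0.1, 8.5]
finger_gap: 45.5
```

```bash
python3 - <<'E'
from h import *
s=manip.read_state(); print(s["clock"],s["eef_pos"],s["eef_rot"],s["finger_gap"],s["wrist_force"],s["moment"])
o=np.zeros((400,800,3),np.uint8)
for i,n in enumerate(["scene","top","wrist"]):
    c=eyes.camera(n); W=cloud(c); m=(c["depth"]>0)&(W[...,2]>62)&(W[...,2]<72)&(W[...,0]>540)&(W[...,0]<660)&(W[...,1]>100)&(W[...,1]<180)
    P=W[m]
    if len(P): print(n,len(P),np.median(P,0),cv2.minEnclosingCircle(P[:,:2].astype(np.float32)))
    m=(c["depth"]>0)&(W[...,2]>30)&(W[...,2]<60)&(W[...,0]>535)&(W[...,0]<580)&(W[...,1]>175)&(W[...,1]<215)
    if m.any(): print(" key z pct",np.percentile(W[m][:,2],[10,25,50,75,90]))
    if n=="scene": o[:,:400]=cv2.resize(c["color"][200:290,305:395],(400,400))
    if n=="wrist": o[:,400:]=cv2.resize(c["color"][180:380,210:410],(400,400))
cv2.imwrite("pics/end.png",o)
E
```

```text
5.75 [561.73808959 166.60814695 136.28777612] [ 3.14141104e+00  7.64375717e-04 -2.95739584e+00] 45.53240180933625 [-2.39807889 -0.14504237  8.48129495] [ 0.1221113   0.36144845 -0.12952195]
scene 162 [593.55058118 143.59058215  67.82227253] ((584.6807861328125, 143.30337524414062), 25.951860427856445)
 key z pct [37.22709062 39.19076301 40.61365368 41.93200955 53.48078538]
top 3 [606.78939487 133.96898295  66.89599169] ((605.702392578125, 135.486083984375), 2.1582658290863037)
wrist 914 [580.76811445 147.828906    66.83881231] ((574.222412109375, 145.35812377929688), 22.116764068603516)
 key z pct [37.77818542 38.3976096  38.98471982 39.76050008 49.81624049]
```

View pics/end.png

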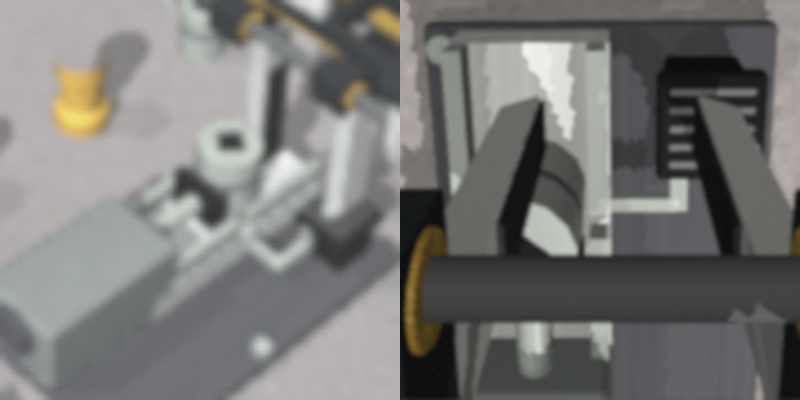

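The scene half shows the socket upright at (230,145), clear of its seat with the pusher extended behind it, and stopped against the lane finger. The key is down under the other finger, with its top at z≈39.0. The wrist force of −2.4 N along the lane and 8.5 N up fits a held socket and a pressed key. Handing in.

```bash
python3 - <<'E'
from h import *
s=manip.read_state(); print(s["clock"],s["eef_pos"],s["wrist_force"])
print(manip.sign_off())
E
```

```text
5.9 [561.73687035 166.63568454 136.29155108] [-1.93251356 -0.28651037  8.19465007]
the job is handed in; nothing more can be done
None
```

The wider socket is held in its lane against one finger, with its eject key fully down under the other. I handed the job in at 5.9 s in that pose; sign-off gives no verdict.

I placed the fingers 58 mm apart between centres, one over mid-lane and one over the key, then pressed straight down. The lane finger was already in place when the gate let the socket go.

**Last checks:**
- **Key:** the wrist depth puts its top at about z 39.0 mm, which is fully down. The scene camera, which is coarser, gave about 40.6 mm.
- **Socket:** its top is at z 66.8 mm, so it is standing on the lane floor. The pictures show it upright, clear of its seat and against the finger. I estimate it is about 32 mm down the lane. That comes from the finger's position, because the finger merges into the socket's outline in the depth data.
- **Forces:** the wrist force along the lane was 2.4 N, then 1.9 N just before hand-in. That is over the 0.5 N needed but below the spring's 4 to 6 N, probably because friction takes up some of it. The upward force from the key was about 8 N.
- **Other things:** I did not touch the slim dispenser or any bystander, and did not measure them again afterwards.

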